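# Wedge the neck cradle level

## Robot

A 7-joint arm with a two-finger parallel gripper is mounted at the origin on the work surface. World frame = base frame: x ahead of the robot, y to its left, z up, the work surface at z = 0. Lengths are in m, angles in degrees, forces in N, time in s.
With the tool pointing down it reaches from about 0.425 to 0.875 m from the base axis. Payload 4.7 kg.
Tool frame: the origin (TCP) lies on the front face of the gripper's body, between the roots of the fingers; the fingertips stand 70 mm ahead of it and the grasp point (between the pads) lies 51 mm ahead of it (tip_extent is the distance from the TCP to the fingertips, in m); z points along the fingers, y is the direction in which the jaws open and shut (so a half turn about z gives the same grasp; the last joint's range is limited). The gripper opens to 87 mm and grips with 3 to 60 N. Pads are 19 mm wide; open, the fingers measure 117 mm over their backs; the gripper's body (75 mm by 190 mm) begins 51 mm behind the grasp point.
Start: joints at [-68.176, 18.392, -4.016, 83.108, 1.295, 78.541, -3.26], TCP at [0.233, 0.607, 0.292] pointing down, gripper open.
Joint ranges: [-163.93, 163.93], [-17.29, 119.83], [-79.2, 71.16], [3.27, 140.29], [-89.18, 269.18], [5.43, 117.66], [-154.24, 154.24]. Speed limits (degrees/s): [147.25, 147.25, 180, 180, 180, 180, 180].

## Interface

Orientations are given as [roll, pitch, yaw] about the fixed x, y, z axes, in that order (R = Rz(yaw) Ry(pitch) Rx(roll)).
In Python, from cell import * gives the robot as it stands.
- The arm moves only by the tool carry_out, never from a script. Its argument "increments" is text: rows parted by semicolons, each of 7 numbers parted by spaces: the opening, from 0 (shut) to 1 (fully open), then the shift along the tool's x, y, z in m, then the turn, a rotation vector about the tool's x, y, z in degrees. A call has 1 to 20 rows; each row shifts and turns the pose as measured when the row begins, along the tool's axes as they then stand; what a row does not reach is not made up. A row lasts 1/8 s, in which the tool goes at most 62.5 mm and 10.7 degrees, less where a joint would pass 70% of its speed; a pose out of reach is approached as far as the arm can. A call is refused whole if a number of a shift passes 0.0625 or a number of a turn 10.7, either way. A call with a gripper value outside its range is refused whole. The fingers move at their own pace and stop on an object; "force" is the grip in N (left out, the last holds). Time passes only in rows, so rows that do not move let the fingers close. It gives the time, the measured TCP pose, the force and the opening at its end, in the units of the state.
- get_obs(): the state, without advancing time (a new reading comes with each control period).
- read_camera(name): name is "scene" or "top" or "wrist"; returns a dict with "img" (384x512x3 uint8, blue, green, red), "fx", "fy", "cx", "cy" (pixels), "k1" (the pictures are not rectified: a ray, as slopes to the right and down, at radius r is drawn at 1 + k1 r^2 times it, then the intrinsics apply), "world_from_camera" (4x4, takes a point from camera to world coordinates). Camera axes: x right, y down, z forward; pixel columns grow to the right and rows downward; lengths in m; the calibration is good to about 2 mm. A picture is of the moment at which its call begins. There is no depth.
- sign_off(): hands the job in, once; it reports no verdict.
Trained networks look in a picture, given as the dict that the camera call returned (one of the last four; its "shot" number tells which), for a name from the list of things; names that differ only in an ending like _2 or _b are one class to them, and where a whole thing is asked for, a point or a joint stands for the part that bears it (a point fixed in the world has none). Each returns a list of dicts, best first, with "confidence" (0 to 1); they miss things now and then, are a little off and sometimes report something else, mostly with a low value. They report only what shows in the picture. A call takes as long as a camera call. They do not tell look-alikes from the thing itself.
- masks_of(target, picture): "pixels" (384x512 bool, what is visible of it) and "bbox" ([left, top, right, bottom] in pixels, round what is visible of it).
The state is a dict: "time_s": time; "qpos": joint angles; "joint_velocities": joint speeds; "effort": joint torques, N m; "tool_pos": TCP position; "tool_rot": TCP orientation; "force": force on the tool from outside, world axes, zero at the start; "wrist_torque": the same for the moment, N m; "grip_width": finger opening in m.
Only numpy, scipy, OpenCV 4.12 (cv2) and the standard library are available. Lean on these libraries where they do the work, as an engineer would, in place of code of your own. Each camera call takes 0.05 s, during which the arm holds its last target.

## Task

The front edge of the tilting board that carries the half-carved neck has dropped: take the tapered wooden wedge from the bench, set its thin end squarely under the middle of that edge, and push it in until the board is level, up against its two stop lugs, and the wedge sits tight. Finish with a firm push of about 15 newtons, 20 at most, because the pad it bears on gives a little before it is solid, and leave the wedge in place. Lift the board only with the wedge: keep the hand off board, neck and cradle, and do not disturb the other things on the bench.

Things in the scene. Friction and masses are not known exactly. Their poses are not given: they have to be found in the camera images.
- wedge: Loose tapered wedge of pale planed maple, 120 mm long (x), 34 mm wide (y), 80 g, lying on its flat sole. Straight slope 1 in 4: 4 mm high at the thin end (+x), 34 mm at the thick end (-x). Origin at the middle of the sole, z up. Sole and slope slide with friction 0.24 to 0.36. The batten lying elsewhere has the same length and width but is 22 mm high all along.
- wedge_tip (a point): Middle of the wedge's thin end, at sole height, 60 mm from its origin.
- wedge_heel (a point): Middle of the wedge's thick end face, at sole height, 60 mm behind its origin; the face is upright, 34 mm wide and 34 mm high.
- cradle: Fixed beech cradle, 200 mm deep (x), 254 mm wide (y). Origin on the bench below the middle of the board's front edge; x points level from there to the hinge, away from the robot: the wedge is pushed along +x. Posts 56 mm high stand at the front at y = +-103 to +-127 mm, low rest blocks beneath the board's front corners at y = +-89 to +-103 mm; the space between them is free.
- lug (a point): Underside of the left one of two stop lugs on the front posts; each reaches in to y = +-80 mm over a front corner of the board, and they stop the board firmly when it is level. Lug tops 56 mm above the bench.
- board: Tilting beech board, 168 deep, 196 wide, 14 mm thick, with the maple neck pegged across it (together 0.35 to 0.65 kg). Origin on the hinge axis, 170 mm from the front edge, 34 mm above the bench; x and z parallel to the cradle's when level. Starts drooping 0.07 rad, front edge 12 mm low, and swings freely up to level: then underside 27 mm, top 41 mm, neck up to 76 mm above the bench.
- pad_place (a point): Fixed point 8 mm behind the front edge, at the level board's underside. There a dark pad (12 mm deep, 70 mm wide) sticks down 2 to 8 mm, not measured; the wedge bears on it. It fits stiffly in a worn socket: under 6 N or so it slides up by an unknown 0 to 3 mm, then bears solidly. Gap to the bench 7 to 13 mm at first; 22 to 25 mm when level and solid.
- pad_back (a point): Fixed point likewise, 14 mm behind the front edge: where the pad ends. Load on the wedge: weight alone 1 to 4 N, up to 7 N while the pad slides up, then, board level and pad solid, steeply rising with the push: tight is 9 to 30 N. The push is about 0.75 to 1.4 times the load, and friction keeps the wedge where it is left.
- batten: Bystander: plain parallel maple batten, 120 x 34 x 22 mm, not tapered. Origin at the middle of its underside.
- thumb_plane: Bystander: small brass thumb plane, 70 x 28 x 30 mm. Origin at the middle of its sole.
- stone_box: Bystander: open pine box, 220 x 85 x 30 mm, holding the whetstone. Origin under its middle.
- whetstone: Bystander: rounded grey whetstone, 180 x 55 x 30 mm, lying in the pine box.
- glue_jar: Bystander: amber glass jar with a steel lid, 60 mm across, 80 mm high. Origin under its middle. Beyond it, near the back left, a fixed beech stand holds four upright gouges, 195 mm high.
- gouge: Bystander: gouge lying on the bench, about 220 mm long with an ash handle 26 mm thick.
Mind the look-alikes: they are no part of the job. What is shaped like the wedge but black or orange is not meant.

How it is judged (in metres and radians):
On the way, in this order (a step that is already met when the one before it is completed fails the run):
1. the wedge's thin end lies under the board's front edge while the board still droops (x of wedge_tip in the frame of cradle above 0.005 m and y of wedge_tip in the frame of cradle between -0.02 and 0.02 m and height (world z) of wedge_tip below 0.01 m and angle between board's own z axis and vertical above 0.05 rad), for 0.1 s.
2. the wedge has lifted the board level (angle between board's own z axis and vertical below 0.012 rad and y of wedge in the frame of cradle between -0.02 and 0.02 m and angle between the x axis of wedge and the x axis of cradle, either way round below 0.15 rad and angle between wedge's own z axis and vertical below 0.1 rad and x of wedge_tip in the frame of cradle above 0.03 m), for 0.1 s.
At the end, for the whole second after the job is handed in: Board level within 0.012 rad; wedge bearing on it with 9 to 30 N, flat on the bench (0.1 rad), thin end over 30 mm past the front edge, within 20 mm of the cradle's centre line and 0.15 rad of its direction; both at rest, wedge released (all of step 2 and contact force between wedge and board between 9 and 30 N and linear speed of wedge below 0.01 m/s and angular speed of board below 0.05 rad/s); the robot touches nothing.
It fails at once if the wedge is driven so hard that it loads the board with over 30 N (contact force between wedge and board above 30 N).
It fails at once if the robot touches the board, neck or cradle with over 4 N (contact force between any of the fingers, the arm and cradle above 4 N or contact force between any of the fingers, the arm and board above 4 N).
It fails at once if a bystander is shifted by over 30 mm (distance of any of batten, thumb_plane, stone_box, whetstone, glue_jar, gouge from where it was at the start of the episode above 0.03 m).
It also fails if it takes over 64 s, if anything falls off the work surface, if the arm or the gripper's body presses on something with over 40 N, if the wrist force passes 120 N, or if a joint passes its speed limit or range.

## Working session

There is one attempt and no reset: what is moved stays moved. The work goes in short steps, Python scripts to look and compute and a tool call to move; the robot and the scene stay as the last step left them, time stands still between calls to the robot, and variables do not carry over. Pictures are saved under pics/ and viewed, and the job is handed in when it is done.

Besides the shell and the picture viewer there is one more tool, called after ">>>" as a command line: name --argument value ..., lists and objects as JSON in quotes. carry_out: Moves the arm, as the interface text tells. Its arguments: {"type":"object","properties":{"increments":{"type":"string"},"force":{"type":"number"}},"required":["increments"]}

```bash
mkdir -p pics; ls
cat > h.py <<'E'
from cell import *
import numpy as np, cv2
def shot(n,tag):
    d=read_camera(n); cv2.imwrite(f'pics/{tag}.png',d['img']); return d
def ray(d,u,v):
    K=np.array([[d['fx'],0,d['cx']],[0,d['fy'],d['cy']],[0,0,1.]])
    x=(u-d['cx'])/d['fx'];y=(v-d['cy'])/d['fy']
    X,Y=x,y
    for _ in range(30):
        s=1+d['k1']*(X*X+Y*Y);X,Y=x/s,y/s
    T=np.array(d['world_from_camera']);r=T[:3,:3]@np.array([X,Y,1.]);return T[:3,3],r
def at(d,u,v,z=0.):
    o,r=ray(d,u,v);return o+r*(z-o[2])/r[2]
def proj(d,p):
    T=np.array(d['world_from_camera']);c=T[:3,:3].T@(np.array(p)-T[:3,3]);x,y=c[0]/c[2],c[1]/c[2]
    s=1+d['k1']*(x*x+y*y);return np.array([x*s*d['fx']+d['cx'],y*s*d['fy']+d['cy']])
E
python3 - <<'E'
from h import *
print(get_obs())
for n in ['scene','top','wrist']:
    d=shot(n,n+'0'); print(n,d['fx'],d['cx'],d['cy'],d['k1'],np.round(d['world_from_camera'],3).tolist())
    for t in ['wedge','cradle','board','batten']:
        print(t,[(round(m['confidence'],2),m['bbox']) for m in masks_of(t,d)])
E
```

```text
pics
{'time_s': 0.0, 'qpos': array([-68.17536216,  18.43821754,  -4.01561226,  83.1741894 ,
         1.29644941,  78.53902811,  -3.26225453]), 'joint_velocities': array([ 0.00348914,  0.08329629, -0.07061847, -0.06649489, -0.04716567,
        0.01890784, -0.08291278]), 'effort': array([ 8.68834468e-05, -4.91286564e+01, -4.04148744e-01, -3.12525237e+01,
       -6.40314817e-02,  4.34589351e-02,  1.79501649e-04]), 'tool_pos': array([0.23301733, 0.6063608 , 0.29117718]), 'tool_rot': array([-1.79893886e+02,  7.03417583e-03,  1.58983214e+02]), 'force': array([ 0.3469989 , -0.30584601, -0.87972907]), 'wrist_torque': array([ 0.04813957,  0.0006366 , -0.03178188]), 'grip_width': 0.08706664807673194}
scene 462.21336883543285 257.8229229241091 199.2344515533767 -0.08949563133244472 [[0.172, 0.795, -0.582, 1.512], [0.985, -0.137, 0.104, -0.158], [0.003, -0.591, -0.807, 1.434], [0.0, 0.0, 0.0, 1.0]]
wedge [(0.88, [110.4, 184.0, 142.8, 198.5]), (0.69, [151.7, 191.9, 172.8, 218.1]), (0.61, [185.7, 198.4, 217.6, 208.5]), (0.59, [147.4, 155.7, 177.5, 170.8])]
cradle [(0.75, [232.0, 221.5, 317.9, 284.
[... 275 characters left out ...]
16, 0.251], [-0.999, 0.048, -0.011, 0.025], [0.001, -0.217, -0.976, 1.287], [0.0, 0.0, 0.0, 1.0]]
wedge [(0.92, [355.9, 197.2, 386.2, 235.0]), (0.73, [357.1, 272.6, 392.0, 305.5]), (0.69, [402.5, 229.6, 438.9, 252.3]), (0.57, [303.7, 193.8, 335.2, 224.6])]
cradle [(0.79, [194.0, 93.6, 286.8, 162.9])]
board [(0.71, [207.7, 102.5, 282.3, 162.4]), (0.57, [191.5, 250.5, 213.0, 271.6])]
batten [(0.67, [124.9, 197.0, 155.3, 236.5])]
wrist 311.4370720683144 255.21010690837838 193.99611997006002 -0.02446229625054277 [[0.36, 0.889, 0.284, 0.155], [0.933, -0.343, -0.109, 0.636], [0.0, 0.305, -0.952, 0.385], [0.0, 0.0, 0.0, 1.0]]
wedge []
cradle []
board []
batten [(0.45, [133.6, 337.4, 153.8, 349.5])]
```

Run:
```python
import cv2
a=cv2.imread('pics/top0.png');b=cv2.imread('pics/scene0.png')
cv2.imwrite('pics/t0b.png',cv2.resize(a[60:340,100:460],None,fx=2.1,fy=2.1,interpolation=cv2.INTER_CUBIC))
cv2.imwrite('pics/s0b.png',cv2.resize(b[130:310,90:370],None,fx=2.8,fy=2.8,interpolation=cv2.INTER_CUBIC))
```

```text
(no output)
```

View pics/t0b.png

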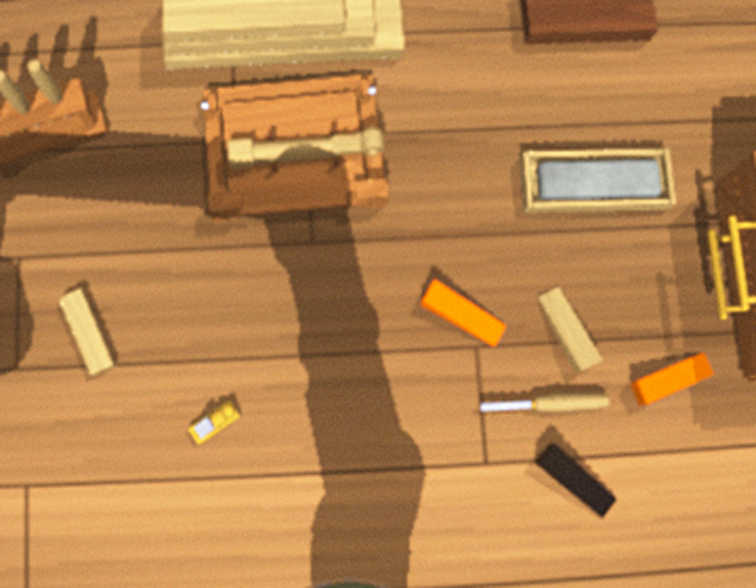

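View pics/s0b.png

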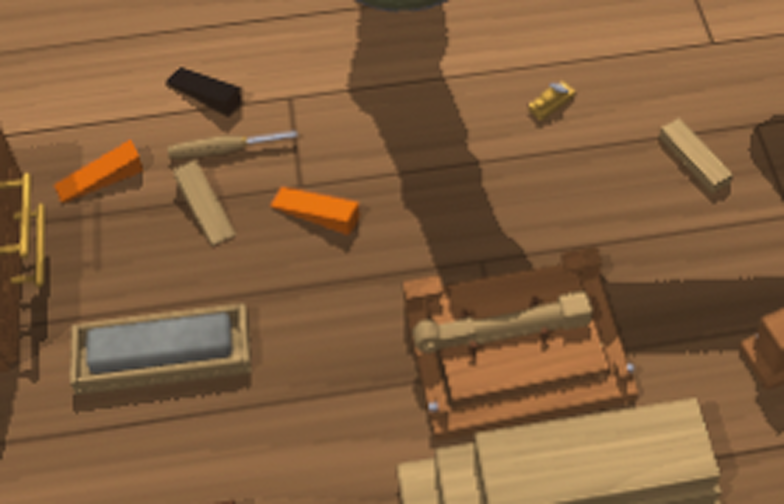

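View pics/wrist0.png

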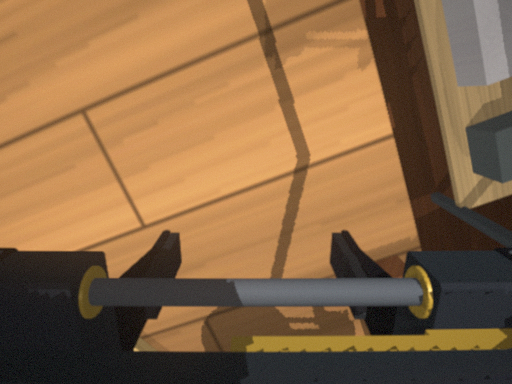

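Pale candidates are top (371,216) = scene (162,205), and top (141,217) = scene (338,187). The black and orange ones are excluded. I'll enlarge both pale ones.

Run:
```python
import cv2,numpy as np
a=cv2.imread('pics/top0.png');b=cv2.imread('pics/scene0.png')
f=lambda i,u,v,h=26:cv2.resize(i[v-h:v+h,u-h:u+h],(390,290),interpolation=cv2.INTER_CUBIC)
cv2.imwrite('pics/c0.png',np.vstack([np.hstack([f(a,371,216),f(a,141,217)]),np.hstack([f(b,162,205),f(b,338,187)])]))
from h import *
d=read_camera('top');s=read_camera('scene')
for n,dd,box in [('top',d,None),('scene',s,None)]:
    for m in masks_of('wedge',dd)+masks_of('cradle',dd)+masks_of('gouge',dd)+masks_of('stone_box',dd):
        c=cv2.findContours(m['pixels'].astype(np.uint8),0,2)[0]; c=max(c,key=cv2.contourArea)
        r=cv2.boxPoints(cv2.minAreaRect(c)); print(n,round(m['confidence'],2),[np.round(at(dd,*p,0.0)[:2],3).tolist() for p in r], np.round(r).tolist())
```

```text
top 0.94 [[0.49, -0.127], [0.526, -0.151], [0.459, -0.252], [0.424, -0.228]] [[300.0, 204.0], [306.0, 192.0], [342.0, 213.0], [335.0, 225.0]]
top 0.9 [[0.36, -0.417], [0.4, -0.534], [0.367, -0.544], [0.328, -0.427]] [[399.0, 243.0], [435.0, 227.0], [439.0, 238.0], [403.0, 253.0]]
top 0.64 [[0.258, -0.271], [0.287, -0.3], [0.204, -0.387], [0.176, -0.358]] [[354.0, 280.0], [363.0, 270.0], [395.0, 296.0], [386.0, 307.0]]
top 0.56 [[0.495, -0.295], [0.514, -0.338], [0.395, -0.383], [0.377, -0.341]] [[355.0, 200.0], [368.0, 194.0], [387.0, 232.0], [374.0, 238.0]]
top 0.86 [[0.84, 0.188], [0.853, -0.092], [0.639, -0.097], [0.627, 0.174]] [[193.0, 102.0], [280.0, 94.0], [286.0, 158.0], [199.0, 166.0]]
top 0.62 [[0.35, -0.213], [0.354, -0.385], [0.331, -0.384], [0.328, -0.213]] [[332.0, 250.0], [389.0, 245.0], [389.0, 253.0], [332.0, 257.0]]
top 0.58 [[0.622, -0.287], [0.717, -0.297], [0.708, -0.529], [0.612, -0.516]] [[348.0, 160.0], [348.0, 131.0], [420.0, 131.0], [420.0, 160.0]]
scene 0.78 [[0.208, -0.377], [0.167, -0.359], [0.245, -0.271], [0.284, -0.289]] [[150.0, 161.0], [154.0, 153.0]
[... 197 characters left out ...]
 -0.549], [0.302, -0.435], [0.358, -0.419], [0.399, -0.531]] [[108.0, 192.0], [136.0, 180.0], [141.0, 190.0], [112.0, 203.0]]
scene 0.53 [[0.365, -0.38], [0.349, -0.345], [0.491, -0.299], [0.505, -0.333]] [[151.0, 191.0], [160.0, 186.0], [173.0, 214.0], [165.0, 218.0]]
scene 0.68 [[0.603, -0.09], [0.589, 0.195], [0.825, 0.176], [0.833, -0.087]] [[232.0, 231.0], [307.0, 217.0], [318.0, 273.0], [243.0, 287.0]]
scene 0.46 [[0.316, -0.379], [0.318, -0.275], [0.342, -0.274], [0.341, -0.378]] [[151.0, 181.0], [177.0, 178.0], [177.0, 182.0], [151.0, 186.0]]
scene 0.93 [[0.594, -0.525], [0.606, -0.292], [0.71, -0.291], [0.697, -0.516]] [[113.0, 246.0], [178.0, 239.0], [180.0, 264.0], [116.0, 271.0]]
```

View pics/c0.png

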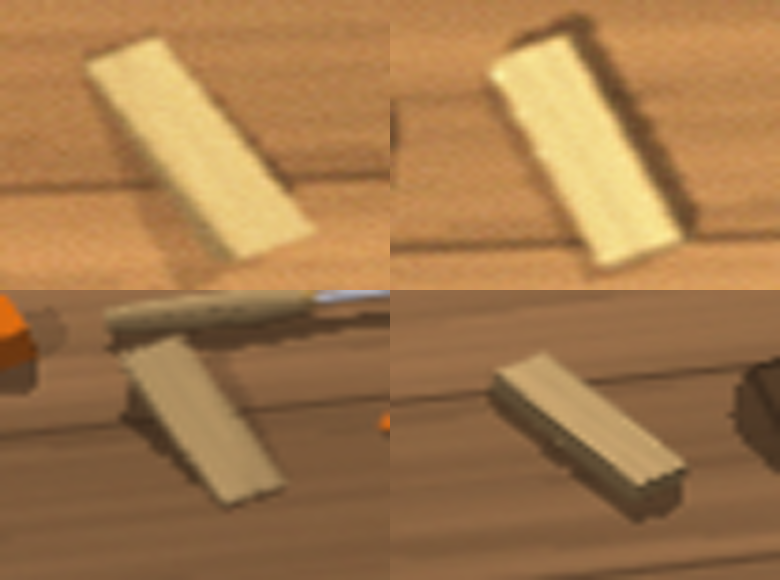

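The wedge is the pale one at top (371,216): in the scene view its sides taper to nothing at the far (+x) end. The one at (141,217) has an even side height all along, so it is the batten. On the way to the wedge I'll look at the cradle front with the wrist camera.

>>> carry_out --increments "1 -0.047 -0.0325 0 0 0 0; 1 -0.047 -0.0325 0 0 0 0; 1 -0.047 -0.0325 0 0 0 0; 1 -0.047 -0.0325 0 0 0 0; 1 -0.047 -0.0325 0 0 0 0; 1 -0.047 -0.0325 0 0 0 0; 1 -0.047 -0.0325 0 0 0 0; 1 -0.047 -0.0325 0 0 0 0; 1 -0.047 -0.0325 0 0 0 0; 1 -0.047 -0.0325 0 0 0 0; 1 -0.047 -0.0325 0 0 0 0; 1 -0.047 -0.0325 0 0 0 0; 1 0 0 0 0 0 -10; 1 0 0 0 0 0 -10; 1 0 0 0 0 0 0"

```text
time_s: 3.12
tool_pos: [0.6328, 0.0229, 0.292]
tool_rot: [179.8, 0.3, 179.6]
force: [1.0, -0.9, 0.0]
grip_width: 0.0871
```

Run:
```python
from h import *
o=get_obs();print(o['tool_pos'],o['tool_rot'],o['qpos'],o['time_s'])
d=shot('wrist','w1');shot('top','t1')
```

```text
[0.63279484 0.02289792 0.29198203] [179.80994539   0.29644769 179.60574985] [-21.5793027   16.52564909  21.28713496  86.77533923  -6.25737207
  77.54011548  89.83257485] 3.125
```

View pics/w1.png

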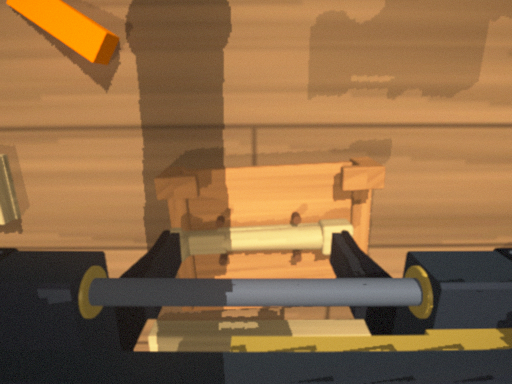

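Run:
```python
import cv2
a=cv2.imread('pics/w1.png')
cv2.imwrite('pics/w1b.png',cv2.resize(a[145:285,140:400],None,fx=3,fy=3,interpolation=cv2.INTER_CUBIC))
a=cv2.imread('pics/top0.png')
cv2.imwrite('pics/t0c.png',cv2.resize(a[85:175,185:295],None,fx=6,fy=6,interpolation=cv2.INTER_CUBIC))
```

```text
(no output)
```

View pics/w1b.png

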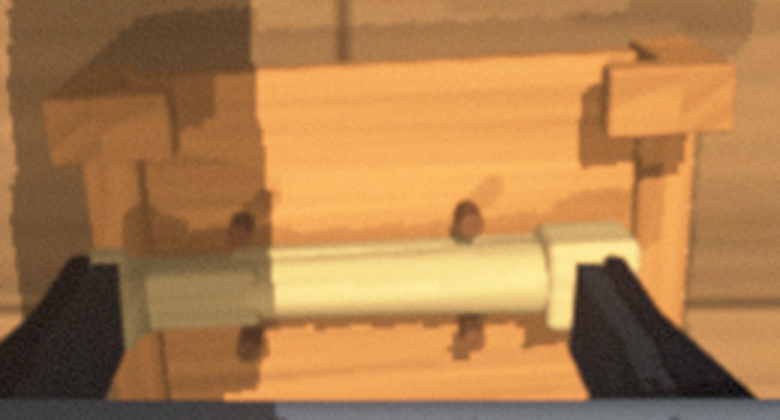

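View pics/t0c.png

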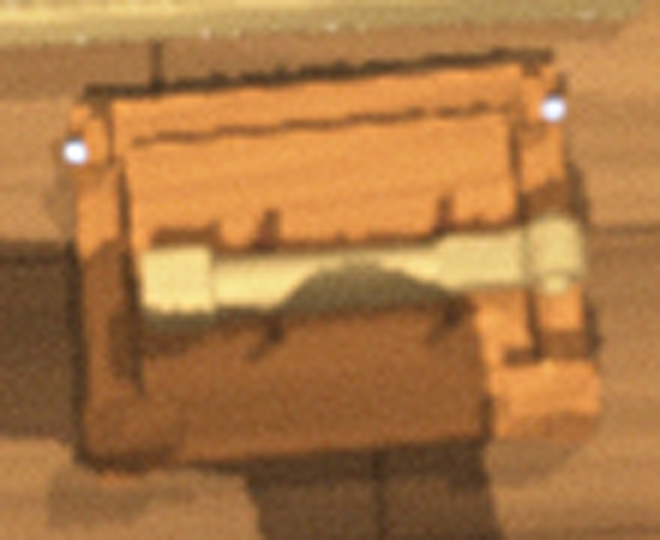

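Run:
```python
from h import *
d=read_camera('wrist')
P=lambda u,v,z:at(d,140+u/3,145+v/3,z)[:2]*1000
for n,u,v,z in [('R lug in front',605,65,56),('R out front',736,65,56),('R out back',733,132,56),('R in back',608,137,56),('L out front',45,99,56),('L in front',163,95,56),('L in back',173,157,56),('L out back',55,162,56),('edge R',620,51,29),('edge mid',440,60,29),('edge L',270,70,29)]:
    print(n,np.round(P(u,v,z/1000),1))
```

```text
R lug in front [625.  117.6]
R out front [625.3 165.2]
R out back [650.7 167.2]
R in back [652.2 120.8]
L out front [635.7 -85.3]
L in front [634.6 -42.2]
L in back [658.4 -40.2]
L out back [659.9 -84.2]
edge R [625.8 130.8]
edge mid [628.7  60.9]
edge L [632.1  -5.3]
```

Run:
```python
from h import *
from scipy.optimize import minimize
t=read_camera('top');s=read_camera('scene')
for u,v,z in [(200,460,15),(345,450,15),(490,437,15)]: print(np.round(at(t,185+u/6,85+v/6,z/1000)*1000,1))
# proj of cradle model
def W(x,y,yaw,p):
    c,S=np.cos(yaw),np.sin(yaw);return np.array([x+c*p[0]-S*p[1],y+S*p[0]+c*p[1],p[2]])
V=[(sx*.06,sy*.017,z) for sx,zt in((1,.004),(-1,.034)) for sy in(1,-1) for z in(0,zt)]
ms=[]
for dd in(t,s):
    best=None
    for m in masks_of('wedge',dd):
        b=m['bbox'];c=proj(dd,(0.44,-0.34,0.01))
        if abs((b[0]+b[2])/2-c[0])<10 and abs((b[1]+b[3])/2-c[1])<10: best=m
    # colour-based refine: pale wood
    im=dd['img'];lab=cv2.cvtColor(im,cv2.COLOR_BGR2HSV)
    print(best and best['bbox'])
    if best: ms.append((dd,best['pixels']))
K=8
def cost(q):
    tot=0
    for dd,m in ms:
        p=np.array([proj(dd,W(*q,v)) for v in V]);
        ys,xs=np.where(m);x0,y0=xs.min()-8,ys.min()-8;w,h=xs.max()-x0+9,ys.max()-y0+9
        hull=cv2.convexHull((((p-[x0,y0]+.5)*K)).astype(np.float32)).astype(np.int32)
        im=np.zeros((h*K,w*K),np.uint8);cv2.fillConvexPoly(im,hull,1)
        mm=np.kron(m[y0:y0+h,x0:x0+w].astype(np.uint8),np.ones((K,K),np.uint8))
        tot+=1-(im&mm).sum()/(im|mm).sum()
    return tot
for q0 in [(0.443,-.342,.35),(.445,-.338,.4)]:
    r=minimize(cost,q0,method='Nelder-Mead',options=dict(initial_simplex=[q0,(q0[0]+.01,q0[1],q0[2]),(q0[0],q0[1]+.01,q0[2]),(q0[0],q0[1],q0[2]+.1)]))
    print(r.x,np.degrees(r.x[2]),r.fun)
for dd,n in((t,'t'),(s,'s')):
    im=cv2.resize(dd['img'],None,fx=4,fy=4,interpolation=cv2.INTER_CUBIC)
    p=np.array([proj(dd,W(*r.x,v)) for v in V]);h=cv2.convexHull(((p+.5)*4).astype(np.int32));cv2.polylines(im,[h],True,(255,0,0),1)
    for y in(.08,.127,-.08,-.127,0):
      for z in (.056 if y else .029,): cv2.circle(im,tuple(((proj(dd,W(.630,.039,np.radians(2.5),(-.005 if y else 0,y,z)))+.5)*4).astype(int)),3,(255,0,0),-1)
    if n=='t': im=np.hstack([im[185*4:245*4,340*4:400*4],im[120*4:180*4,185*4:295*4]])
    else: im=np.hstack([im[180*4:225*4,140*4:185*4],im[215*4:260*4,230*4:320*4]])
    cv2.imwrite(f'pics/fit_{n}.png',im)
```

```text
[631.7 111.3  15. ]
[633.3  37.8  15. ]
[636.5 -35.8  15. ]
[354.4, 200.0, 386.9, 237.3]
[154.5, 192.5, 173.5, 216.1]
[ 0.4436035  -0.33500428  0.36917645] 21.152252728496602 0.2188404000330606
[ 0.44307115 -0.33519869  0.35502925] 20.341677344282168 0.21503577309071242
```

View pics/fit_t.png

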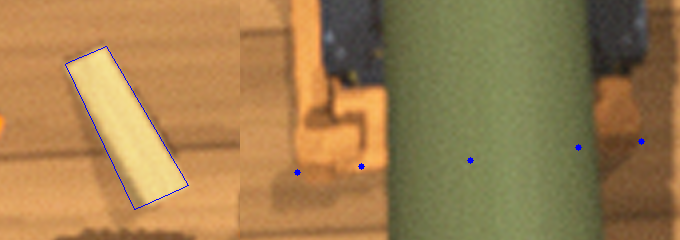

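View pics/fit_s.png

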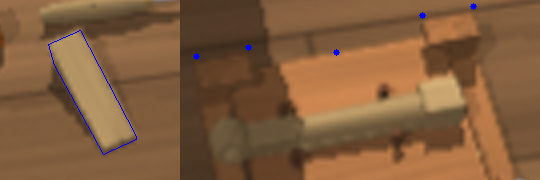

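>>> carry_out --increments "0.7 0.024 -0.041 0 0 0 0; 0.7 0.024 -0.041 0 0 0 0; 0.7 0.024 -0.041 0 0 0 0; 0.7 0.024 -0.041 0 0 0 0; 0.7 0.024 -0.041 0 0 0 0; 0.7 0.024 -0.041 0 0 0 0; 0.7 0.024 -0.041 0 0 0 0; 0.7 0.024 -0.041 0 0 0 0; 0.7 0.024 -0.041 0 0 0 0; 0.7 0 0 0 0 0 10; 0.7 0 0 0 0 0 10; 0.7 0 0 0 0 0 10; 0.7 0 0 0 0 0 10; 0.7 0 0 0 0 0 10; 0.7 0 0 0 0 0 10; 0.7 0 0 0 0 0 10; 0.7 0 0 0 0 0 10"

```text
time_s: 5.6
tool_pos: [0.4085, -0.3527, 0.2916]
tool_rot: [179.1, -0.1, 96.7]
force: [0.2, 0.1, -0.0]
grip_width: 0.0607
```

>>> carry_out --increments "0.7 0 0 0 0 0 10; 0.7 0 0 0 0 0 10; 0.7 0 0 0 0 0 10; 0.7 0 0 0 0 0 10; 0.7 0 0 0 0 0 10; 0.7 0 0 0 0 0 10; 0.7 0 0 0 0 0 10; 0.7 0 0 0 0 0 10; 0.7 0 0 0 0 0 0"

```text
time_s: 6.72
tool_pos: [0.4094, -0.3509, 0.293]
tool_rot: [-180.0, -1.1, 13.9]
force: [0.4, -0.4, 0.6]
grip_width: 0.0606
```

```bash
cat >> h.py <<'E'
from scipy.spatial.transform import Rotation as Ro
def go(x,y,z,yaw):
    o=get_obs();R=Ro.from_euler('xyz',o['tool_rot'],degrees=True)
    G=Ro.from_euler('xyz',[180,0,yaw],degrees=True)
    print('pos',np.round(o['tool_pos'],4),'rot',np.round(o['tool_rot'],2),'t',round(o['time_s'],2),'F',np.round(o['force'],2),'grip',round(o['grip_width'],4))
    print('shift_tool',np.round(R.inv().apply(np.array([x,y,z])-o['tool_pos']),4),'turn',np.round((R.inv()*G).as_rotvec(degrees=True),2))
E
python3 - <<'E'
from h import *
go(.4153,-.3457,.20,21); print(get_obs()['qpos'])
shot('wrist','w2')
E
```

```text
pos [ 0.4094 -0.3509  0.293 ] rot [-179.98   -1.1    13.94] t 6.72 F [ 0.44 -0.39  0.6 ] grip 0.0606
shift_tool [ 0.0052 -0.0036  0.0931] turn [ 0.05 -1.1  -7.06]
[ -6.62669072   4.87785291  47.85044324 100.77759418  -4.67623261
  75.37941793 -33.79966186]
```

View pics/w2.png

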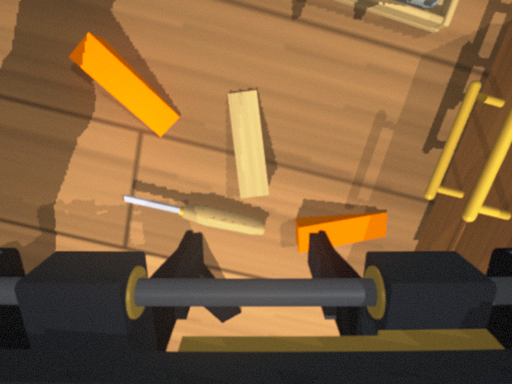

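Run:
```python
from h import *
d=read_camera('wrist')
im=d['img'][75:245,170:330];cv2.imwrite('pics/w2b.png',cv2.resize(im,None,fx=4,fy=4,interpolation=cv2.INTER_CUBIC))
h=(at(d,240,196.5,.034)+at(d,269,194,.034))/2;t=(at(d,228,92,.004)+at(d,257,89,.004))/2
print(h,t,np.degrees(np.arctan2(*(t-h)[1::-1])),np.hypot(*(t-h)[:2]),(h+t)/2)
```

```text
[ 0.38552953 -0.35617217  0.034     ] [ 0.49772584 -0.31381319  0.004     ] 20.683699085493686 0.11992620478325043 [ 0.44162769 -0.33499268  0.019     ]
```

View pics/w2b.png

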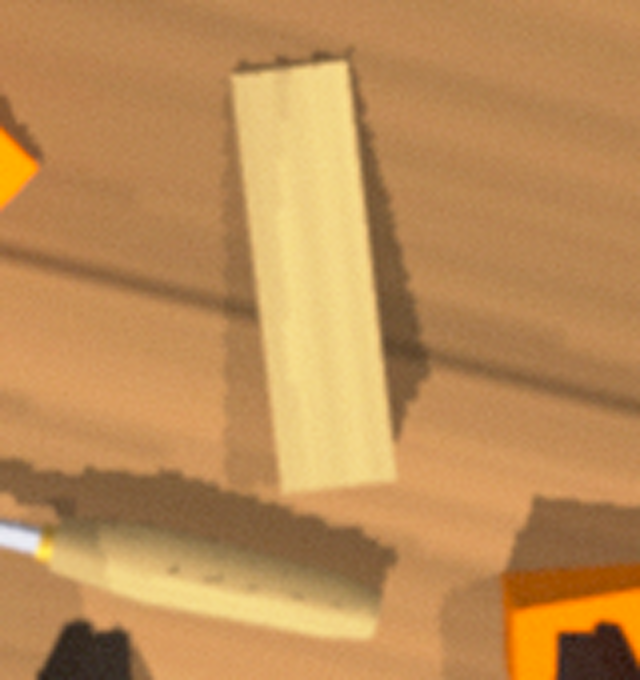

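The wrist view agrees with the fit: wedge centre (0.4425, -0.335), yaw 20.8°, thin end toward +x.

>>> carry_out --increments "0.7 0.005 -0.0035 0 0 -1.1 -7; 0.7 0 0 0.045 0 0 0; 0.7 0 0 0.045 0 0 0; 0.7 0 0 0.04 0 0 0; 0.7 0 0 0 0 0 0"

```text
time_s: 7.45
tool_pos: [0.4152, -0.3463, 0.1612]
tool_rot: [179.8, -0.1, 22.0]
force: [-0.2, -0.1, 0.4]
grip_width: 0.0606
```

Run:
```python
from h import *
go(.4145,-.3457,.075,20.8); shot('wrist','w3')
```

```text
pos [ 0.4152 -0.3463  0.1612] rot [ 1.7983e+02 -1.4000e-01  2.2040e+01] t 7.45 F [-0.21 -0.11  0.42] grip 0.0606
shift_tool [-0.0006 -0.0011  0.0862] turn [ 0.17 -0.14  1.24]
```

View pics/w3.png

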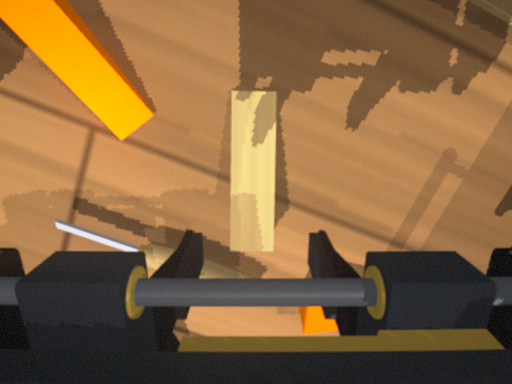

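The wedge lies at columns 231-275, midway between the fingers, and it is square to them. Descending.

>>> carry_out --increments "0.7 0 -0.001 0.03 0 0 1.2; 0.7 0 0 0.03 0 0 0; 0.7 0 0 0.02 0 0 0; 0.7 0 0 0.005 0 0 0; 0.7 0 0 0 0 0 0"

```text
time_s: 8.12
tool_pos: [0.4235, -0.351, 0.0857]
tool_rot: [179.0, -1.0, 21.1]
force: [0.6, 0.2, 0.3]
grip_width: 0.0607
```

Run:
```python
from h import *
go(.4145,-.3457,.075,20.8)
```

```text
pos [ 0.4235 -0.351   0.0857] rot [178.97  -0.96  21.09] t 8.12 F [0.61 0.23 0.26] grip 0.0607
shift_tool [-0.0067 -0.0084  0.0105] turn [ 1.03 -0.96  0.28]
```

>>> carry_out --increments "0.7 -0.006 -0.008 0.004 1 -1 0; 0.7 0 0 0 0 0 0; 0.7 0 0 0.006 0 0 0; 0.7 0 0 0 0 0 0"

```text
time_s: 8.62
tool_pos: [0.4157, -0.346, 0.077]
tool_rot: [179.9, -0.0, 21.1]
force: [0.9, -0.8, -0.1]
grip_width: 0.0609
```

Run:
```python
from h import *
go(.4145,-.3457,.075,20.8);print(get_obs()['qpos'])
```

```text
pos [ 0.4157 -0.346   0.077 ] rot [ 1.7991e+02 -5.0000e-02  2.1100e+01] t 8.62 F [ 0.91 -0.83 -0.14] grip 0.0609
shift_tool [-0.001  -0.0008  0.002 ] turn [ 0.09 -0.05  0.3 ]
[-1.06071200e-01  2.16004757e+01  4.29800741e+01  1.12630520e+02
 -1.84205486e+01  5.25703256e+01 -1.66801412e+01]
```

>>> carry_out --increments "0.2 0 0 0 0 0 0; 0.2 0 0 0 0 0 0; 0.2 0 0 0 0 0 0; 0.2 0 0 0 0 0 0; 0.2 0 0 0 0 0 0; 0.2 0 0 0 0 0 0" --force 20

```text
time_s: 9.38
tool_pos: [0.4158, -0.3461, 0.0771]
tool_rot: [179.9, -0.0, 21.1]
force: [-0.3, 0.2, 0.2]
grip_width: 0.0338
```

>>> carry_out --increments "0.2 0 0 -0.02 0 0 0; 0.2 0 0 -0.03 0 0 0; 0.2 0 0 -0.03 0 0 0; 0.2 0 0 -0.03 0 0 0; 0.2 0 0 0 0 0 0"

```text
time_s: 10.0
tool_pos: [0.4154, -0.3472, 0.195]
tool_rot: [179.8, -0.1, 21.0]
force: [0.1, -0.2, -0.2]
grip_width: 0.0335
```

Run:
```python
from h import *
go(.56,.036,.18,2.5); shot('wrist','w4');print(get_obs()['qpos'])
```

```text
pos [ 0.4154 -0.3472  0.195 ] rot [ 1.7977e+02 -1.4000e-01  2.0980e+01] t 10.0 F [ 0.06 -0.18 -0.17] grip 0.0335
shift_tool [ 0.2722 -0.3061  0.0144] turn [ 0.2  -0.18 18.48]
[ -5.30805011  11.5800955   47.31036547 107.38266922  -9.37064543
  64.87861893 -23.61306255]
```

View pics/w4.png

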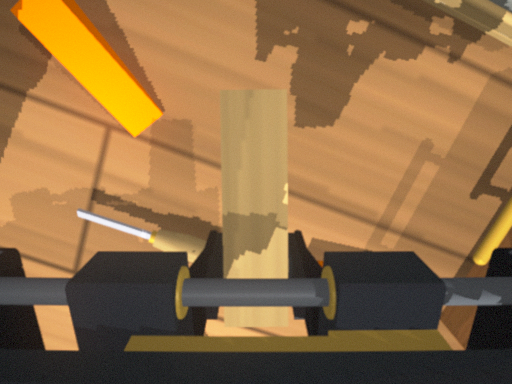

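Run:
```python
from h import *
d=read_camera('wrist');o=get_obs()
R=Ro.from_euler('xyz',o['tool_rot'],degrees=True)
for z in(.117,.122,.127):
  a=at(d,221.5,90,z);b=at(d,288,90,z);print(z,[np.round(R.inv().apply(p-o['tool_pos']),4) for p in(a,b)])
```

```text
0.117 [array([ 0.0873, -0.0159,  0.0751]), array([0.0872, 0.0184, 0.0751])]
0.122 [array([ 0.0872, -0.0154,  0.0701]), array([0.0871, 0.0179, 0.0701])]
0.127 [array([ 0.0871, -0.0149,  0.0651]), array([0.0871, 0.0174, 0.0651])]
```

>>> carry_out --increments "0.2 0.022 -0.0325 0 0 0 0; 0.2 0.022 -0.0325 0 0 0 0; 0.2 0.022 -0.0325 0 0 0 0; 0.2 0.022 -0.0325 0 0 0 0; 0.2 0.022 -0.0325 0 0 0 0; 0.2 0.022 -0.0325 0 0 0 0; 0.2 0.022 -0.0325 0 0 0 0; 0.2 0.022 -0.0325 0 0 0 0; 0.2 0.022 -0.0325 0 0 0 0; 0.2 0.022 -0.0325 0 0 0 0; 0.2 0 0 0 0 0 9.2; 0.2 0 0 0 0 0 9.2; 0.2 0 0 0 0 0 0"

```text
time_s: 11.72
tool_pos: [0.4948, 0.0496, 0.1746]
tool_rot: [179.8, 1.8, 2.0]
force: [0.4, -0.1, -1.5]
grip_width: 0.0336
```

Run:
```python
from h import *
go(.504,.033,.13,2.5);print(get_obs()['qpos'])
```

```text
pos [0.4948 0.0496 0.1746] rot [179.77   1.84   2.03] t 11.72 F [ 0.36 -0.06 -1.45] grip 0.0336
shift_tool [0.01   0.0168 0.0444] turn [ 0.23  1.84 -0.47]
[-36.22795862   6.55311257  29.22453243 112.38687827  -3.4836296
  63.78510007 -93.48888489]
```

>>> carry_out --increments "0.2 0.01 0.0165 0.02 0.2 1.8 -0.5; 0.2 0 0 0.02 0 0 0; 0.2 0 0 0.02 0 0 0; 0.2 0 0 0 0 0 0"

```text
time_s: 12.22
tool_pos: [0.5029, 0.0317, 0.1103]
tool_rot: [179.9, 0.3, 3.2]
force: [0.2, -0.1, -1.3]
grip_width: 0.0338
```

Run:
```python
from h import *
go(.504,.033,.078,2.5)
d=shot('top','t5');s=shot('scene','s5');w=shot('wrist','w5')
f=lambda i:cv2.resize(i,(400,300),interpolation=cv2.INTER_CUBIC)
cv2.imwrite('pics/m5.png',np.hstack([f(s['img'][180:285,210:350]),f(w['img'])]))
```

```text
pos [0.5029 0.0317 0.1103] rot [179.91   0.27   3.2 ] t 12.22 F [ 0.25 -0.12 -1.34] grip 0.0338
shift_tool [ 0.0013 -0.0013  0.0323] turn [0.09 0.27 0.7 ]
```

View pics/m5.png

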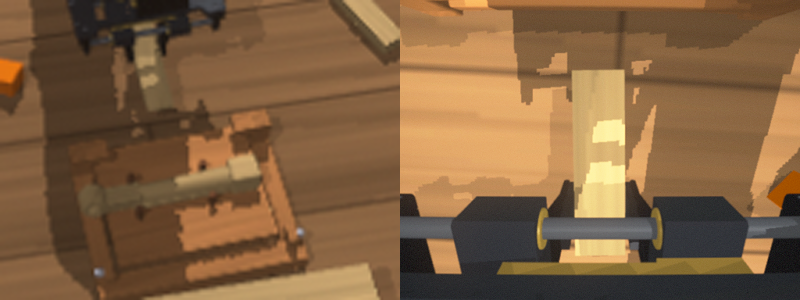

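Run:
```python
import cv2
a=cv2.imread('pics/w5.png')
cv2.imwrite('pics/w5b.png',cv2.resize(a[0:40,0:512],None,fx=1.56,fy=6,interpolation=cv2.INTER_CUBIC))
```

```text
(no output)
```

View pics/w5b.png

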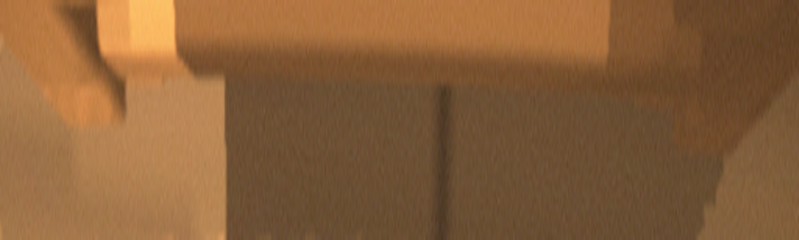

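Run:
```python
from h import *
d=read_camera('wrist')
for u,v,z in [(225,72,15),(440,81,15),(600,87,15),(200,42,29),(440,52,29),(600,62,29),(177,45,41),(610,70,41)]:
    print(u,v,z,np.round(at(d,u/1.56,v/6,z/1000)[:2]*1000,1))
```

```text
225 72 15 [629.7  99.3]
440 81 15 [632.7  24.1]
600 87 15 [635.6 -32.1]
200 42 29 [628.6 102.7]
440 52 29 [631.7  25.2]
600 62 29 [634.1 -26.7]
177 45 41 [625.5 105.2]
610 70 41 [630.7 -25.6]
```

>>> carry_out --increments "0.2 0.001 -0.001 0.015 0.1 0.3 0.6; 0.2 0 0 0.012 0 0 0; 0.2 0 0 0 0 0 0; 0.2 0 0 0.004 0 0 0; 0.2 0 0 0 0 0 0"

```text
time_s: 13.05
tool_pos: [0.5069, 0.034, 0.0808]
tool_rot: [-179.9, -0.5, 2.6]
force: [0.0, -0.4, -0.8]
grip_width: 0.0339
```

Run:
```python
from h import *
go(.556,.035,.077,2.6)
```

```text
pos [0.5069 0.034  0.0808] rot [-179.86   -0.48    2.58] t 13.05 F [ 0.02 -0.37 -0.82] grip 0.0339
shift_tool [0.049  0.0012 0.0042] turn [-0.14 -0.48 -0.01]
```

>>> carry_out --increments "0.2 0 0.0005 0.003 -0.1 -0.5 0; 0.2 0.012 0.0005 0 0 0 0; 0.2 0.012 0 0 0 0 0; 0.2 0.012 0 0 0 0 0; 0.2 0.006 0 0 0 0 0; 0.2 0 0 0 0 0 0"

```text
time_s: 13.8
tool_pos: [0.5537, 0.0351, 0.0783]
tool_rot: [-180.0, -0.1, 2.6]
force: [0.1, 0.2, -0.2]
grip_width: 0.034
```

Run:
```python
from h import *
go(.556,.035,.077,2.6)
w=shot('wrist','w6')
cv2.imwrite('pics/w6b.png',cv2.resize(w['img'][0:200,100:420],None,fx=2.4,fy=2.4,interpolation=cv2.INTER_CUBIC))
```

```text
pos [0.5537 0.0351 0.0783] rot [-1.7998e+02 -1.0000e-01  2.6100e+00] t 13.8 F [ 0.07  0.23 -0.18] grip 0.034
shift_tool [0.0023 0.0002 0.0013] turn [-0.02 -0.1   0.01]
```

View pics/w6b.png

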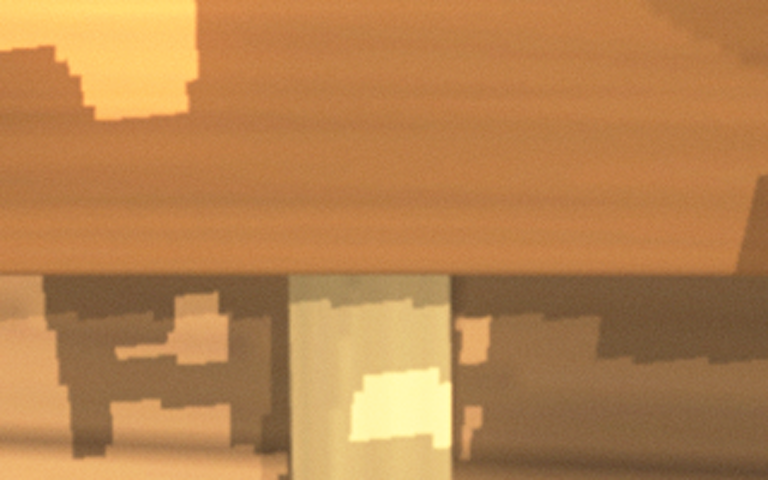

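>>> carry_out --increments "0.2 0 0 0.0015 0 0 0; 0.2 0.008 0 0 0 0 0; 0.2 0.008 0 0 0 0 0; 0.2 0.008 0 0 0 0 0; 0.2 0 0 0 0 0 0"

```text
time_s: 14.48
tool_pos: [0.5763, 0.0364, 0.077]
tool_rot: [-179.9, 0.2, 2.6]
force: [1.0, -0.1, -1.4]
grip_width: 0.0341
```

Run:
```python
from h import *
go(.606,.0373,.077,2.6)
```

```text
pos [0.5763 0.0364 0.077 ] rot [-179.9     0.2     2.62] t 14.47 F [ 1.02 -0.1  -1.39] grip 0.0341
shift_tool [ 0.0297  0.0004 -0.0001] turn [-0.1   0.2   0.02]
```

>>> carry_out --increments "0.2 0.007 0 0 0 0 0; 0.2 0.007 0 0 0 0 0; 0.2 0 0 0 0 0 0"

```text
time_s: 14.85
tool_pos: [0.5872, 0.0368, 0.077]
tool_rot: [-179.8, 0.8, 2.6]
force: [1.3, 0.3, -1.3]
grip_width: 0.0337
```

>>> carry_out --increments "0.2 0.006 0 0 0 0 0; 0.2 0.005 0 0 0 0 0; 0.2 0 0 0 0 0 0"

```text
time_s: 15.22
tool_pos: [0.5951, 0.0371, 0.0769]
tool_rot: [-179.8, 1.3, 2.6]
force: [1.0, 0.7, -0.2]
grip_width: 0.0339
```

Run:
```python
from h import *
go(.606,.0373,.077,2.6)
w=shot('wrist','w7');s=shot('scene','s7')
cv2.imwrite('pics/w7b.png',np.hstack([cv2.resize(w['img'],(400,300)),cv2.resize(s['img'][180:285,210:350],(400,300),interpolation=cv2.INTER_CUBIC)]))
```

```text
pos [0.5951 0.0371 0.0769] rot [-179.78    1.29    2.62] t 15.22 F [ 0.96  0.69 -0.21] grip 0.0339
shift_tool [ 0.0109  0.0003 -0.0003] turn [-0.22  1.29  0.02]
```

View pics/w7b.png

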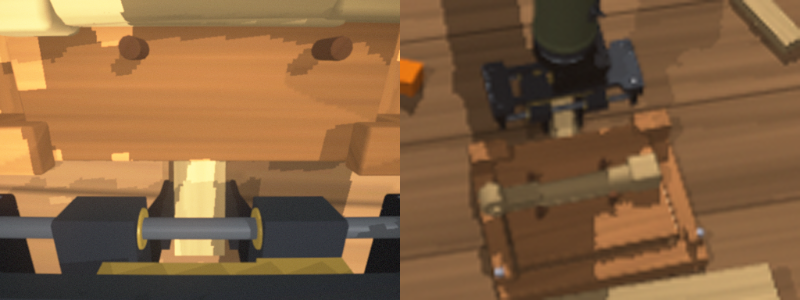

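Tip about 50 mm in and the board is partly lifted. Now I'll release, back off and push squarely on the heel with closed fingers.

>>> carry_out --increments "0.6 0 0 0 0 0 0; 0.6 0 0 0 0 0 0; 0.6 0 0 0 0 0 0; 0.6 -0.02 0 0 0.2 1.3 0; 0.6 -0.02 0 0 0 0 0; 0.6 -0.02 0 0 0 0 0; 0.6 -0.01 0 0 0 0 0; 0 0 0 0 0 0 0; 0 0 0 0 0 0 0; 0 0 0 0 0 0 0; 0 0 0 0 0 0 0; 0 0 0 0 0 0 0"

```text
time_s: 16.82
tool_pos: [0.5273, 0.0339, 0.0774]
tool_rot: [-179.7, -0.5, 2.6]
force: [-0.0, -0.0, -1.1]
grip_width: 0.0099
```

Run:
```python
from h import *
go(.545,.0346,.077,2.6)
w=shot('wrist','w8');s=shot('scene','s8')
cv2.imwrite('pics/w8b.png',np.hstack([cv2.resize(w['img'],(400,300)),cv2.resize(s['img'][180:285,210:350],(400,300),interpolation=cv2.INTER_CUBIC)]))
```

```text
pos [0.5273 0.0339 0.0774] rot [-179.65   -0.46    2.62] t 16.82 F [-0.04 -0.03 -1.12] grip 0.0099
shift_tool [0.0177 0.0001 0.0006] turn [-0.35 -0.46  0.02]
```

View pics/w8b.png

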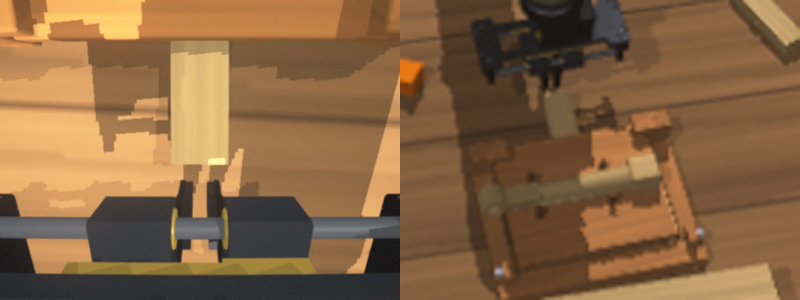

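Run:
```python
from h import *
d=read_camera('wrist')
cv2.imwrite('pics/w8c.png',cv2.resize(d['img'][40:260,180:330],None,fx=2.7,fy=2.7,interpolation=cv2.INTER_CUBIC))
O=np.array([.632,.0385]);c=np.array([np.cos(.0454),np.sin(.0454)])
def loc(p): q=p[:2]-O;return np.round([1000*q@c,1000*(q@[-c[1],c[0]])],1)
for u,v,z in[(219,210,.034),(292,210,.034),(219,55,.018),(292,55,.018)]: print(loc(at(d,u,v,z)))
```

```text
[-71.4  16.9]
[-71.3 -17.2]
[-2.5 16.5]
[ -2.6 -16.6]
```

View pics/w8c.png

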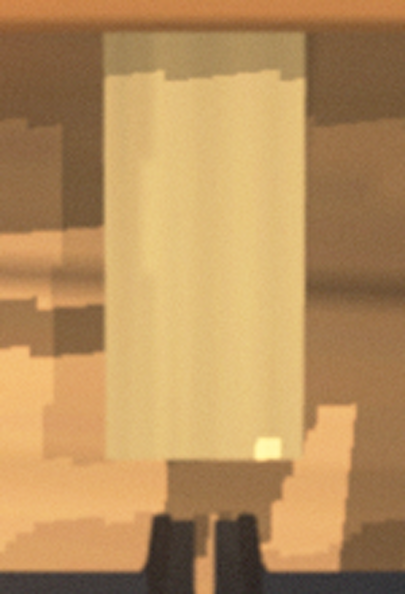

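>>> carry_out --increments "0.12 0.01 0 0 -0.3 -0.5 0; 0.12 0.01 0 0 0 0 0; 0.12 0.005 0 0 0 0 0; 0.12 0.004 0 0 0 0 0; 0.12 0.004 0 0 0 0 0; 0.12 0.004 0 0 0 0 0; 0.12 0 0 0 0 0 0"

```text
time_s: 17.85
tool_pos: [0.5599, 0.0353, 0.0746]
tool_rot: [-180.0, 1.2, 2.6]
force: [0.0, 0.1, 0.8]
grip_width: 0.0106
```

```bash
cat >> h.py <<'E'
def st():
    o=get_obs();q=o['tool_pos'][:2]-[.632,.0385]
    print('t',round(o['time_s'],2),'local',np.round([1000*(q@[.999,.0454]),1000*(q@[-.0454,.999]),1000*o['tool_pos'][2]],1),'rot',np.round(o['tool_rot'],2),'F',np.round(o['force'],2),'grip',round(o['grip_width'],4))
E
python3 -c "
from h import *
st()"
```

```text
t 17.85 local [-72.1   0.1  74.6] rot [-179.96    1.17    2.63] F [0.01 0.13 0.79] grip 0.0106
```

Run:
```python
from h import *
st()
d=shot('wrist','w9')
cv2.imwrite('pics/w9c.png',cv2.resize(d['img'][20:260,150:360],None,fx=2.4,fy=2.4,interpolation=cv2.INTER_CUBIC))
st()
```

```text
t 17.85 local [-72.1   0.1  74.6] rot [-179.96    1.17    2.63] F [0.01 0.13 0.79] grip 0.0106
t 17.9 local [-72.    0.1  74.7] rot [-179.96    1.14    2.63] F [-2.27  0.8  -0.19] grip 0.0105
```

View pics/w9c.png

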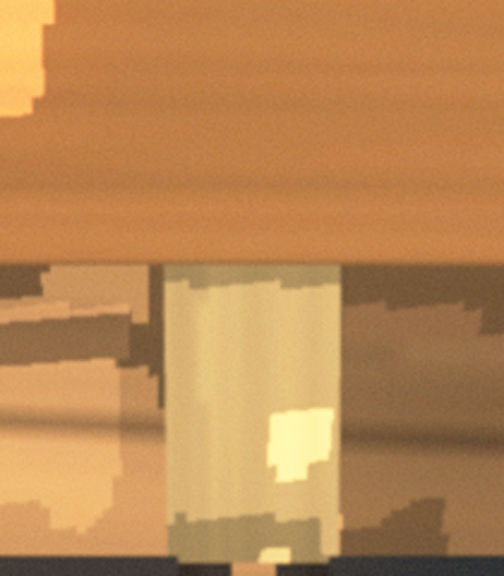

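>>> carry_out --increments "0.12 0.003 0 -0.001 0 1.2 0; 0.12 0.003 0 -0.001 0 0 0"

```text
time_s: 18.15
tool_pos: [0.5642, 0.0355, 0.0753]
tool_rot: [-180.0, 0.1, 2.6]
force: [-3.5, -0.5, -1.4]
grip_width: 0.0104
```

```bash
cat >> h.py <<'E'
def fav(n=8):
    L=[]
    for _ in range(n):
        read_camera('wrist');L.append(get_obs()['force'])
    print('Fmean',np.round(np.mean(L,0),2),'sd',np.round(np.std(L,0),2),'Fx',np.round([l[0] for l in L],1))
    st()
E
python3 -c "
from h import *
st();fav()"
```

```text
t 18.15 local [-67.9   0.   75.3] rot [-1.7997e+02  1.4000e-01  2.6300e+00] F [-3.47 -0.53 -1.4 ] grip 0.0104
Fmean [-4.11  0.07 -1.64] sd [0.42 0.33 0.52] Fx [-3.5 -3.7 -4.2 -3.9 -3.9 -4.2 -5.  -4.4]
t 18.55 local [-67.    0.   75.8] rot [-1.7998e+02  5.0000e-02  2.6300e+00] F [-4.37 -0.42 -1.89] grip 0.0106
```

>>> carry_out --increments "0.12 0.003 0 0 0 0 0; 0.12 0.003 0 0 0 0 0; 0.12 0.003 0 0 0 0 0"

```text
time_s: 18.92
tool_pos: [0.5741, 0.0359, 0.0755]
tool_rot: [-180.0, 0.1, 2.6]
force: [-7.2, -0.1, -1.0]
grip_width: 0.0104
```

```bash
python3 -c "
from h import *
st();fav(6)"
```

```text
t 18.93 local [-57.9   0.   75.5] rot [-1.7998e+02  1.1000e-01  2.6400e+00] F [-7.2  -0.09 -0.98] grip 0.0104
Fmean [-3.87 -0.14 -2.02] sd [0.44 0.46 0.39] Fx [-4.6 -3.5 -3.9 -4.3 -3.5 -3.4]
t 19.23 local [-57.7   0.   75.8] rot [-1.7997e+02  4.0000e-02  2.6300e+00] F [-3.43 -0.2  -2.35] grip 0.0107
```

>>> carry_out --increments "0.12 0.0015 0 0 0 0 0; 0.12 0.0015 0 0 0 0 0"

```text
time_s: 19.48
tool_pos: [0.575, 0.0359, 0.0756]
tool_rot: [-179.9, 0.4, 2.6]
force: [-8.2, -0.6, 2.8]
grip_width: 0.0107
```

```bash
python3 -c "
from h import *
st();fav(5)
shot('wrist','w10');shot('scene','s10')
a=cv2.imread('pics/w10.png');b=cv2.imread('pics/s10.png')
cv2.imwrite('pics/m10.png',np.hstack([cv2.resize(a,(400,300)),cv2.resize(b[180:285,210:350],(400,300),interpolation=cv2.INTER_CUBIC)]))"
```

```text
t 19.48 local [-57.1  -0.   75.6] rot [-179.94    0.39    2.63] F [-8.19 -0.59  2.83] grip 0.0107
Fmean [-8.47 -0.17  2.6 ] sd [0.74 0.61 0.12] Fx [-9.4 -9.3 -7.9 -7.8 -7.9]
t 19.73 local [-57.1  -0.   75.6] rot [-179.94    0.38    2.63] F [-7.9  -0.2   2.67] grip 0.0105
```

View pics/m10.png

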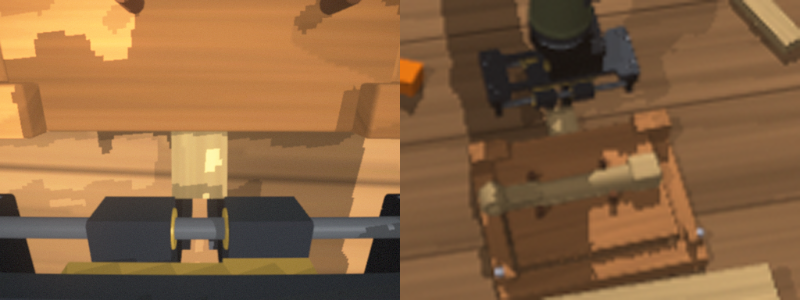

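>>> carry_out --increments "0.12 0.0018 0 0 0 0.3 0; 0.12 0.0018 0 0 0 0 0; 0.12 0.0018 0 0 0 0 0"

```text
time_s: 20.2
tool_pos: [0.5756, 0.0358, 0.0756]
tool_rot: [-179.9, 0.8, 2.6]
force: [-9.4, 0.1, 2.4]
grip_width: 0.0101
```

```bash
python3 -c "
from h import *
st();fav(4)"
```

```text
t 20.2 local [-56.5  -0.1  75.6] rot [-179.86    0.77    2.62] F [-9.45  0.08  2.42] grip 0.0101
Fmean [-8.78 -0.89  3.09] sd [0.23 0.42 0.27] Fx [-9.1 -8.8 -8.4 -8.8]
t 20.4 local [-56.3  -0.1  75.6] rot [-179.86    0.75    2.63] F [-8.75 -1.37  3.54] grip 0.0103
```

>>> carry_out --increments "0.12 0.0022 0 0 0 0 0; 0.12 0.0022 0 0 0 0 0"

```text
time_s: 20.65
tool_pos: [0.5767, 0.0359, 0.0757]
tool_rot: [-179.8, 1.3, 2.6]
force: [-10.5, -1.1, 4.8]
grip_width: 0.0106
```

```bash
python3 -c "
from h import *
st();fav(4)"
```

```text
t 20.65 local [-55.4  -0.1  75.7] rot [-179.8     1.25    2.62] F [-10.55  -1.12   4.81] grip 0.0106
Fmean [-8.75 -0.62  3.23] sd [0.81 0.45 0.12] Fx [-7.4 -9.  -9.  -9.6]
t 20.85 local [-55.   -0.1  75.8] rot [-179.8     1.18    2.62] F [-9.58 -0.47  3.42] grip 0.0105
```

>>> carry_out --increments "0.12 0.002 0 0 0 0.6 0; 0.12 0.002 0 0 0 0.6 0; 0.12 0.002 0 0 0 0 0"

```text
time_s: 21.22
tool_pos: [0.5785, 0.0358, 0.0756]
tool_rot: [-179.7, 0.6, 2.6]
force: [-9.2, -1.2, 3.4]
grip_width: 0.0105
```

```bash
python3 -c "
from h import *
st();fav(4)"
```

```text
t 21.23 local [-53.6  -0.3  75.6] rot [-179.73    0.62    2.62] F [-9.18 -1.16  3.35] grip 0.0105
Fmean [-9.27 -0.47  2.98] sd [0.44 0.23 0.43] Fx [-9.9 -9.2 -9.2 -8.7]
t 21.43 local [-53.4  -0.2  75.6] rot [-179.74    0.61    2.62] F [-8.71 -0.6   2.45] grip 0.0101
```

Force is steady near 9 N while it advances: the pad is sliding up. Continuing.

>>> carry_out --increments "0.12 0.002 0 0 0 0.6 0; 0.12 0.002 0 0 0 0.4 0; 0.12 0.002 0 0 0 0.4 0; 0.12 0.002 0 0 0 0 0"

```text
time_s: 21.92
tool_pos: [0.5801, 0.0358, 0.0754]
tool_rot: [-179.6, 0.1, 2.6]
force: [-9.9, 0.1, 4.0]
grip_width: 0.0102
```

```bash
python3 -c "
from h import *
st();fav(4)"
```

```text
t 21.93 local [-52.   -0.3  75.4] rot [-1.7963e+02  1.2000e-01  2.6100e+00] F [-9.9   0.08  3.97] grip 0.0102
Fmean [-9.43 -0.52  3.04] sd [0.66 0.63 0.4 ] Fx [ -9.2  -8.4 -10.2  -9.9]
t 22.12 local [-51.8  -0.3  75.4] rot [-1.7963e+02  9.0000e-02  2.6200e+00] F [-9.9  -0.09  2.99] grip 0.0104
```

>>> carry_out --increments "0.12 0.0025 0 0 -0.3 0.4 0; 0.12 0.0025 0 0 0 0.4 0; 0.12 0.0025 0 0 0 0.2 0"

```text
time_s: 22.5
tool_pos: [0.5834, 0.0361, 0.0754]
tool_rot: [-179.9, -0.3, 2.6]
force: [-8.5, -0.9, 2.7]
grip_width: 0.0102
```

```bash
python3 -c "
from h import *
st();fav(4)"
```

```text
t 22.5 local [-48.6  -0.2  75.4] rot [-179.86   -0.29    2.62] F [-8.55 -0.95  2.68] grip 0.0102
Fmean [-9.01  0.19  2.43] sd [0.62 0.46 0.68] Fx [-9.6 -9.6 -8.1 -8.7]
t 22.7 local [-48.5  -0.2  75.4] rot [-179.86   -0.3     2.62] F [-8.7  -0.3   2.26] grip 0.0104
```

>>> carry_out --increments "0.12 0.0023 0 0 0 0 0; 0.12 0.0023 0 0 0 0.2 0"

```text
time_s: 22.95
tool_pos: [0.5845, 0.0361, 0.0754]
tool_rot: [-179.8, 0.0, 2.6]
force: [-11.2, -0.5, 4.4]
grip_width: 0.0104
```

```bash
python3 -c "
from h import *
st();fav(4)"
```

```text
t 22.95 local [-47.5  -0.3  75.4] rot [-1.798e+02  2.000e-02  2.610e+00] F [-11.18  -0.46   4.4 ] grip 0.0104
Fmean [-10.39  -0.1    4.14] sd [0.56 0.59 0.35] Fx [-11.1  -9.5 -10.4 -10.6]
t 23.15 local [-47.6  -0.3  75.4] rot [-1.7979e+02  1.0000e-02  2.6100e+00] F [-10.6   -0.88   3.93] grip 0.0107
```

>>> carry_out --increments "0.12 0.0025 0 0 0 0.2 0; 0.12 0.0025 0 0 0 0.2 0"

```text
time_s: 23.4
tool_pos: [0.5848, 0.036, 0.0754]
tool_rot: [-179.7, 0.3, 2.6]
force: [-12.0, -0.5, 6.7]
grip_width: 0.0103
```

```bash
python3 -c "
from h import *
st();fav(4)"
```

```text
t 23.4 local [-47.3  -0.3  75.4] rot [-179.71    0.3     2.61] F [-11.99  -0.54   6.71] grip 0.0103
Fmean [-12.08  -0.58   5.88] sd [0.48 0.24 0.57] Fx [-11.3 -12.  -12.4 -12.6]
t 23.6 local [-47.3  -0.3  75.4] rot [-179.72    0.29    2.61] F [-12.57  -0.83   6.43] grip 0.0104
```

>>> carry_out --increments "0.12 0.0031 0 -0.0005 0 0.2 0; 0.12 0.0031 0 -0.0005 0 0.2 0"

```text
time_s: 23.85
tool_pos: [0.5852, 0.036, 0.0756]
tool_rot: [-179.6, 0.7, 2.6]
force: [-12.4, -0.5, 3.2]
grip_width: 0.0107
```

```bash
python3 -c "
from h import *
st();fav(4)"
```

```text
t 23.85 local [-46.9  -0.4  75.6] rot [-179.64    0.72    2.61] F [-12.39  -0.51   3.17] grip 0.0107
Fmean [-12.84  -0.18   4.39] sd [0.41 0.36 0.19] Fx [-12.6 -13.1 -13.3 -12.3]
t 24.05 local [-46.9  -0.4  75.6] rot [-179.64    0.72    2.62] F [-12.3   -0.37   4.32] grip 0.0104
```

>>> carry_out --increments "0.12 0.0035 0 -0.0005 0 0.4 0; 0.12 0.0035 0 -0.0005 0 0.4 0"

```text
time_s: 24.3
tool_pos: [0.5854, 0.0359, 0.0755]
tool_rot: [-179.6, 0.9, 2.6]
force: [-14.4, -0.7, 6.5]
grip_width: 0.0105
```

```bash
python3 -c "
from h import *
st();fav(4)"
```

```text
t 24.3 local [-46.7  -0.5  75.5] rot [-179.56    0.9     2.61] F [-14.38  -0.69   6.5 ] grip 0.0105
Fmean [-13.79  -0.36   5.86] sd [0.54 0.11 0.56] Fx [-14.3 -12.9 -14.1 -13.8]
t 24.5 local [-46.7  -0.5  75.5] rot [-179.56    0.89    2.61] F [-13.84  -0.48   5.63] grip 0.0104
```

>>> carry_out --increments "0.12 0.004 0 -0.001 0 0.5 0; 0.12 0.0042 0 -0.001 0 0.5 0"

```text
time_s: 24.75
tool_pos: [0.5858, 0.0358, 0.0757]
tool_rot: [-179.5, 1.0, 2.6]
force: [-15.0, 0.5, 4.1]
grip_width: 0.0104
```

```bash
python3 -c "
from h import *
st();fav(4)"
```

```text
t 24.75 local [-46.3  -0.6  75.7] rot [-179.49    0.99    2.61] F [-15.04   0.47   4.14] grip 0.0104
Fmean [-14.93   0.05   4.02] sd [0.39 0.76 0.23] Fx [-15.4 -14.9 -14.3 -15.1]
t 24.95 local [-46.3  -0.5  75.6] rot [-179.49    0.99    2.61] F [-15.06  -0.32   3.67] grip 0.0107
```

>>> carry_out --increments "0.12 0.0045 0 -0.0015 0 0.6 0; 0.12 0.0045 0 -0.0015 0 0.6 0"

```text
time_s: 25.2
tool_pos: [0.5859, 0.0358, 0.0757]
tool_rot: [-179.4, 1.0, 2.6]
force: [-14.6, -0.7, 3.0]
grip_width: 0.0102
```

```bash
python3 -c "
from h import *
st();fav(4)"
```

```text
t 25.2 local [-46.2  -0.6  75.7] rot [-179.43    1.04    2.62] F [-14.62  -0.66   3.02] grip 0.0102
Fmean [-14.21  -0.69   2.42] sd [0.34 0.28 0.51] Fx [-14.5 -13.9 -14.6 -13.8]
t 25.4 local [-46.2  -0.6  75.7] rot [-179.43    1.04    2.62] F [-13.84  -0.43   1.57] grip 0.0104
```

>>> carry_out --increments "0.12 0.0055 0 -0.001 0 0.6 0; 0.12 0.0055 0 -0.001 0 0.6 0"

```text
time_s: 25.65
tool_pos: [0.5863, 0.0358, 0.0755]
tool_rot: [-179.3, 1.4, 2.6]
force: [-19.6, -1.8, 9.2]
grip_width: 0.0103
```

```bash
python3 -c "
from h import *
st();fav(4)"
```

```text
t 25.65 local [-45.8  -0.7  75.5] rot [-179.32    1.37    2.62] F [-19.63  -1.76   9.19] grip 0.0103
Fmean [-18.64  -0.44   9.  ] sd [0.26 0.31 0.66] Fx [-18.6 -18.7 -18.2 -19. ]
t 25.85 local [-45.8  -0.6  75.5] rot [-179.32    1.36    2.63] F [-18.97   0.06   8.13] grip 0.0102
```

Peak push was about 18.6 N, under the 20 N limit, and it is solid. Backing straight off.

>>> carry_out --increments "0.12 -0.003 0 0 0 0 0; 0.12 -0.015 0 0 0 0 0; 0.12 -0.02 0 0 0 0 0; 0.12 -0.03 0 -0.02 0 1 0; 0.12 0 0 -0.04 0 0 0; 0.12 0 0 -0.04 0 0 0; 0.12 0 0 0 0 0 0"

```text
time_s: 26.72
tool_pos: [0.5222, 0.0314, 0.185]
tool_rot: [-179.2, -1.1, 2.6]
force: [0.4, 0.2, 0.0]
grip_width: 0.0111
```

Run:
```python
from h import *
st();d=shot('wrist','w11');s=shot('scene','s11')
cv2.imwrite('pics/m11.png',np.hstack([cv2.resize(d['img'],(400,300)),cv2.resize(s['img'][200:290,225:345],(400,300),interpolation=cv2.INTER_CUBIC)]))
cv2.imwrite('pics/m11b.png',cv2.resize(d['img'][0:200,:],None,fx=1.56,fy=2.5,interpolation=cv2.INTER_CUBIC))
```

```text
t 26.73 local [-110.    -2.1  185. ] rot [-179.17   -1.15    2.56] F [0.38 0.22 0.03] grip 0.0111
```

View pics/m11.png

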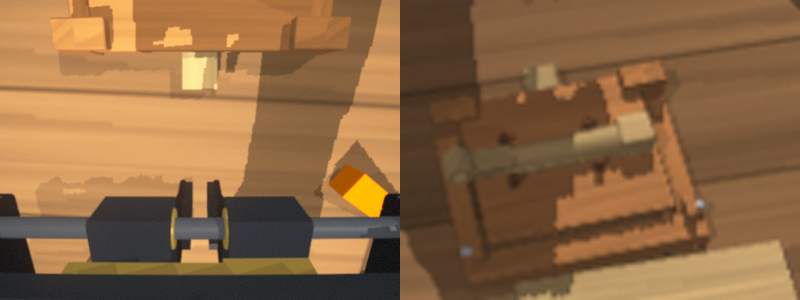

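View pics/m11b.png

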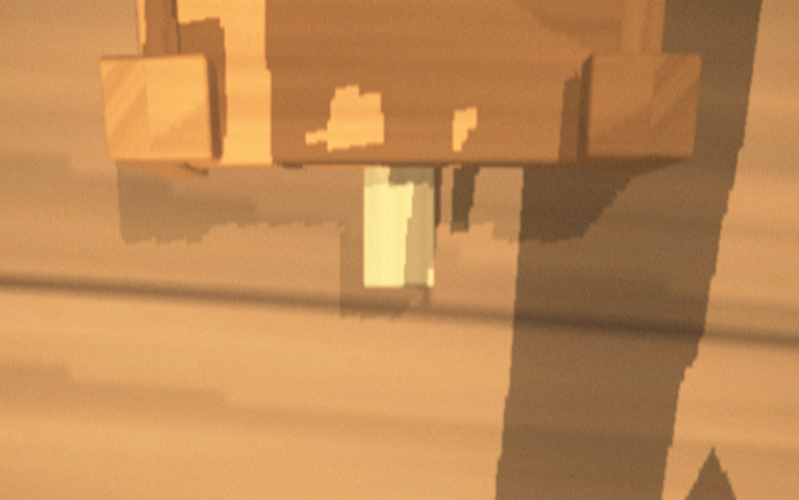

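Run:
```python
from h import *
d=read_camera('wrist')
def loc(p): q=p[:2]-[.632,.0385];return np.round([1000*q@[.999,.0454],1000*(q@[-.0454,.999])],1)
for n,u,v,z in[('heelL',363,287,.034),('heelR',434,287,.034),('edgeL',363,166,.041),('edgeR',434,166,.041),('wL@edge',366,167,.024),('wR',436,167,.024),('lugLin',218,160,.056),('lugRin',585,160,.056)]: print(n,loc(at(d,u/1.56,v/2.5,z)))
st()
```

```text
heelL [-39.9  16.5]
heelR [-40.  -17.8]
edgeL [-6.4 15.2]
edgeR [ -6.5 -16.8]
wL@edge [-5.1 15.1]
wR [ -5.2 -18.7]
lugLin [-5.9 75.5]
lugRin [ -6.4 -79.4]
t 26.88 local [-112.7   -2.   180.7] rot [-179.28   -0.63    2.57] F [-0.44  0.55 -0.74] grip 0.0103
```

Run:
```python
from h import *
fav(3)
print(sign_off())
```

```text
Fmean [-0.02  0.29 -0.42] sd [0.77 0.56 0.41] Fx [ 0.2  0.8 -1.1]
t 27.02 local [-113.3   -2.1  179.7] rot [-179.34   -0.47    2.57] F [-1.06  0.86  0.16] grip 0.0103
the job is handed in; nothing more can be done
None
```

The wedge is in place under the middle of the board's front edge, the board looks level against its stop lugs, and I handed the job in at 27 s of the 64 s allowed.

**What I did:** I picked the tapered maple wedge at top-camera pixel (371,216), not the batten, and carried it to the cradle. I set its thin end under the drooping edge and held it until the tip was about 50 mm in. Then I released it and pushed the heel with closed fingers. The push stayed near 9 N while the pad slid up, then rose steeply once it was solid. The last push averaged 18.6 N and reached 19.6 N at its peak, above your 15 N but under 20. About 9 N of downward force on the fingers used up part of that push.

**Last checks:**
- **Wedge:** it is square to the cradle and within about 1 mm of the centre line, with its tip about 80 mm past the front edge.
- **Board:** it looks up against both lugs in the wrist picture. I judged this by eye and did not measure the angle.
- **Hand:** it was clear of everything, with about 0 N on the tool.

**Uncertain:**
- I could not measure the force between wedge and board directly. From the push I estimate 12 to 20 N.
- The final wrist measurement put the board edge about 6 mm nearer the robot than my earlier fix. I think this is because the arm was still settling when the picture was taken. It does not change the result.
- I did not measure the bystanders again at the end.

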